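Pack the hydraulics kit into its nest tray

TASK

The lesson is over: pack the hydraulics kit into the foam tray, with the steel pressure gauge, the solenoid valve with the blue coil, the black throttle valve and the steel quick coupling each lying flat and fully down in the nest with its own outline (either way round). Set every part down, do not drop it, and leave the blue gauge and the brass coupling, which belong to the compressed-air bench, lying where they are.

Things in the scene. Friction and masses are not known exactly. Their poses are not given: they have to be found in the camera images.
- gauge: Hydraulic pressure gauge lying on its back, white dial up: bright steel round case 55 mm in diameter and 28 mm high, steel stem (hexagon 14 mm, then thread 12 mm) sticking out from the side along +x to 52 mm from the case's centre, its axis 14 mm up. 0.15 to 0.3 kg. Origin at the centre of the underside of the case, z up. Grip across the case along y. Lies on the 3 mm thick grey-green mat.
- solenoid_valve: Hydraulic solenoid valve: light grey metal block (-x half) and dark blue coil (+x half) in one line, 100 mm long along x, 40 mm wide along y, 40 mm high, two yellow port plugs on the block and three small brass blades on the coil up to 50 mm high. 0.4 to 0.85 kg. Origin at the centre of the underside, z up. Grip across y. Lies on the 3 mm thick grey-green mat.
- throttle_valve: Hydraulic throttle valve: black block 60 (x) x 35 (y) x 33 mm high with a steel hexagon end 15 mm long at each end (90 mm long in all) and a round aluminium knob with a red ring on top, 24 mm in diameter, up to 48 mm high. 0.3 to 0.6 kg. Origin at the centre of the underside, z up. Grip the black block across y. Lies on the 3 mm thick grey-green mat.
- coupling: Hydraulic quick coupling lying on its side: silver-grey steel, 76 mm long along x, two hexagon ends 18 mm long (32 mm high, 37 mm wide over the corners) and between them a round ringed sleeve 31 mm in diameter and 40 mm long, its axis 16 mm up. 0.2 to 0.4 kg. Origin under the middle, on the underside, z up. Grip the sleeve across y. Lies on the 3 mm thick grey-green mat.
- air_gauge: Look-alike: pressure gauge of the same shape, size and frame as the hydraulic one, but with a blue plastic case and a brass stem. Belongs to the compressed-air bench: not to be packed or moved. Lies on the 3 mm thick grey-green mat.
- air_coupling: Look-alike: quick coupling of the same shape, size and frame as the hydraulic one, but of yellow brass. Belongs to the compressed-air bench: not to be packed or moved. Lies on the 3 mm thick grey-green mat.
- gauge_nest: Gauge nest. Black foam block 133 (x) x 115 x 19 mm in the fixed grey tray (rim 26 mm above the table). Origin: centre of its underside, 3 mm above the table, z up. Pocket floor (yellow) 5 mm above the origin; a 46 mm wide finger cut, as deep, runs across it along y. Pocket 71 x 71 mm with a 30 mm stem slot along +x and -x; outline of disc and stem. Case centre over the origin, either way round.
- solenoid_valve_nest: Solenoid valve nest. Black foam block 133 (x) x 115 x 19 mm in the fixed grey tray (rim 26 mm above the table). Origin: centre of its underside, 3 mm above the table, z up. Pocket floor (yellow) 5 mm above the origin; a 46 mm wide finger cut, as deep, runs across it along y. Pocket 116 (x) x 56 mm, the longest; dark outline 100 x 40 mm. Either way round.
- throttle_valve_nest: Throttle nest. Black foam block 133 (x) x 115 x 19 mm in the fixed grey tray (rim 26 mm above the table). Origin: centre of its underside, 3 mm above the table, z up. Pocket floor (yellow) 5 mm above the origin; a 46 mm wide finger cut, as deep, runs across it along y. Pocket 106 (x) x 51 mm; dark outline 90 mm long, ends narrower, yellow disc (the knob) in the middle. Either way round.
- coupling_nest: Coupling nest. Black foam block 133 (x) x 115 x 19 mm in the fixed grey tray (rim 26 mm above the table). Origin: centre of its underside, 3 mm above the table, z up. Pocket floor (yellow) 5 mm above the origin; a 46 mm wide finger cut, as deep, runs across it along y. Pocket 92 (x) x 53 mm; dark outline 76 mm long with two wider ends. Either way round.
Not all that is in view belongs to the job. Leave any pink look-alike of the solenoid_valve alone.

How it is judged:
At the end, for the whole second after the job is handed in: The four hydraulic parts rest flat in their own nests (centre within 13 mm, at most 4 mm above the pocket floor, tilt under 0.12 rad, length within 0.4 rad of the pocket's, either way round); the blue gauge and the brass coupling are within 30 mm of where they began (horizontal distance between gauge and gauge_nest below 0.013 m and z of gauge in the frame of gauge_nest between 0.002 and 0.009 m and angle between each of gauge, solenoid_valve, throttle_valve, coupling's own z axis and vertical below 0.12 rad and angle between the x axis of gauge and the x axis of gauge_nest, either way round below 0.4 rad and linear speed of each of gauge, solenoid_valve, throttle_valve, coupling below 0.02 m/s and angular speed of each of gauge, solenoid_valve, throttle_valve, coupling below 0.2 rad/s and horizontal distance between solenoid_valve and solenoid_valve_nest below 0.013 m and z of solenoid_valve in the frame of solenoid_valve_nest between 0.002 and 0.009 m and angle between the x axis of solenoid_valve and the x axis of solenoid_valve_nest, either way round below 0.4 rad and horizontal distance between throttle_valve and throttle_valve_nest below 0.013 m and z of throttle_valve in the frame of throttle_valve_nest between 0.002 and 0.009 m and angle between the x axis of throttle_valve and the x axis of throttle_valve_nest, either way round below 0.4 rad and horizontal distance between coupling and coupling_nest below 0.013 m and z of coupling in the frame of coupling_nest between 0.002 and 0.009 m and angle between the x axis of coupling and the x axis of coupling_nest, either way round below 0.4 rad and distance of each of air_gauge, air_coupling from where it was at the start of the episode below 0.03 m); the robot touches nothing.
It fails at once if a hydraulic part is dropped or thrown: it moves faster than 0.7 m/s (a fall of about 25 mm) while no finger touches it ((contact force between gauge and the fingers below 0.05 N and linear speed of gauge above 0.7 m/s) or (contact force between solenoid_valve and the fingers below 0.05 N and linear speed of solenoid_valve above 0.7 m/s) or (contact force between throttle_valve and the fingers below 0.05 N and linear speed of throttle_valve above 0.7 m/s) or (contact force between coupling and the fingers below 0.05 N and linear speed of coupling above 0.7 m/s)).
It fails at once if the blue gauge or the brass coupling is moved by more than 30 mm (distance of any of air_gauge, air_coupling from where it was at the start of the episode above 0.03 m).
It also fails if it takes over 106 s, if anything falls off the work surface, if the arm or the gripper's body presses on something with over 40 N, if the wrist force passes 120 N, or if a joint passes its speed limit or range.

ROBOT

A 7-joint arm with a two-finger parallel gripper is mounted at the origin on the work surface. World frame = base frame: x ahead of the robot, y to its left, z up, the work surface at z = 0. Lengths are in m, angles in rad, forces in N, time in s.
With the tool pointing down it reaches from about 0.4 to 0.85 m from the base axis. Payload 4.5 kg.
Tool frame: the origin (TCP) lies at the very end of the fingers, on their centre line; the grasp point (between the pads) lies 19 mm behind it (tcp_to_grasp is the z of the grasp point in the tool frame, in m); z points along the fingers, y is the line along which they close (so a half turn about z gives the same grasp; the last joint's range is limited). The gripper opens to 88 mm and grips with 3 to 60 N. Pads are 18 mm wide; open, the fingers measure 123 mm over their backs; the gripper's body (75 mm by 187 mm) begins 45 mm behind the grasp point.
Start: joints at [-1.096, 0.689, -0.195, 1.565, 0.157, 0.902, -0.215], TCP at [0.267, 0.565, 0.239] pointing down, gripper open.
Joint ranges: [-3.01, 3.01], [-0.46, 2.08], [-1.47, 1.51], [0.13, 2.56], [-1, 4.14], [0.04, 2.09], [-2.66, 2.66]. Speed limits (rad/s): [2.57, 2.57, 3.14, 3.14, 3.14, 3.14, 3.14].

INTERFACE

Orientations are given as a unit quaternion [x, y, z, w].
In Python, from plant import * gives the robot as it stands. The module is installed in compiled form; this text tells all that it offers.
- The arm moves only by the shell command python3 -m jog 'ROWS' [OPENING] [FORCE]. ROWS is JSON, a list that holds one entry, the list of rows, each a list of 6 numbers: the shift along the tool's x, y, z in m, then the turn, a rotation vector about the tool's x, y, z in rad. In form: [[[dx, dy, dz, ax, ay, az], ...]]. A call has 1 to 12 rows; each row shifts and turns the commanded pose from where the row before left it, along the tool's axes as they then stand; what a row does not reach is not made up. A row lasts 1/8 s, in which the tool goes at most 62.5 mm and 10.7 degrees, less where a joint would pass 70% of its speed; a pose out of reach is approached as far as the arm can. A call with a gripper value outside its range is refused whole. OPENING is the finger opening in m, from 0 to 0.0881, set as the call begins (- or left out, the last holds). The fingers move at their own pace and stop on an object; FORCE is the grip in N (left out, the last holds). Time passes only in rows, so rows that do not move let the fingers close. It gives the time, the measured TCP pose, the force, the opening and the grip force at its end, in the units of the state.
- get_state(): the state, without advancing time (a new reading comes with each control period).
- snapshot(name): name is "scene" or "side" or "wrist"; returns a dict with "frame" (480x640x3 uint8, red, green, blue), "mtx" (3x3 intrinsics, pixels), "D" ([k1, k2, p1, p2, k3] as OpenCV has them; the pictures are not rectified), "xyz" and "orientation" of the camera in the world; the wrist camera has in their place "mount" (4x4, takes a point from camera to tool coordinates, whose origin is the TCP and whose axes are the flange's). Camera axes: x right, y down, z forward; pixel columns grow to the right and rows downward; lengths in m; the calibration is good to about 2 mm. A picture is of the moment at which its call begins: read the wrist's pose just before it. There is no depth.
- finish_job(): hands the job in; it is judged then, once.
The state is a dict: "clock": time; "q": joint angles; "qd": joint speeds; "joint_torque": joint torques, N m; "tool_pos": TCP position; "eef_rot": TCP orientation; "contact_force": force on the tool from outside, world axes, zero at the start; "moment": the same for the moment, N m; "opening": opening from 0.0 (shut) to 1.0 (fully open); "finger_force": force on a finger pad.
Only numpy, scipy, OpenCV 4.12 (cv2) and the standard library are available. Lean on these libraries where they do the work, as an engineer would, in place of code of your own. Each camera call takes 0.05 s, during which the arm holds its last target. There are 200 camera calls.

## Working session

There is one attempt and no reset: what is moved stays moved. The work goes in short steps, Python scripts to look and compute and a shell command to move; the robot and the scene stay as the last step left them, time stands still between calls to the robot, and variables do not carry over. Pictures are saved under pics/ and viewed, at most 14 in all, crops included, and the job is handed in when it is done.

```bash
mkdir -p pics; cat > h.py <<'E'
from plant import *
import numpy as np, cv2
from scipy.spatial.transform import Rotation as R
def cam(name):
    st=get_state(); s=snapshot(name)
    if name=='wrist':
        T=np.eye(4);T[:3,:3]=R.from_quat(st['eef_rot']).as_matrix();T[:3,3]=st['tool_pos'];T=T@np.array(s['mount'])
    else:
        T=np.eye(4);o=np.array(s['orientation'])
        T[:3,:3]=R.from_quat(o).as_matrix() if o.size==4 else o
        T[:3,3]=s['xyz']
    return s['frame'],np.array(s['mtx']),np.array(s['D']),T
def ray(px,K,D,T,z):
    p=cv2.undistortPoints(np.array(px,float).reshape(-1,1,2),K,D).reshape(-1,2)
    d=np.c_[p,np.ones(len(p))]@T[:3,:3].T; o=T[:3,3]
    return o+d*((z-o[2])/d[:,2])[:,None]
def proj(P,K,D,T):
    Ti=np.linalg.inv(T);return cv2.projectPoints(np.array(P,float),cv2.Rodrigues(Ti[:3,:3])[0],Ti[:3,3],K,D)[0].reshape(-1,2)
E
python3 - <<'E'
from h import *
import pickle
for n in ('scene','side'):
    c=cam(n);pickle.dump(c,open(n+'.pkl','wb'));cv2.imwrite(f'pics/{n}0.png',c[0][:,:,::-1]);print(n,c[3].round(3).tolist(),c[1].round(0).tolist())
s=get_state();print({k:np.round(v,3).tolist() for k,v in s.items()}); print(R.from_quat(s['eef_rot']).as_matrix().round(3))
E
```

```text
scene [[0.689, 0.596, -0.412, 0.946], [0.724, -0.562, 0.4, -0.505], [0.007, -0.574, -0.819, 1.08], [0.0, 0.0, 0.0, 1.0]] [[537.0, 0.0, 317.0], [0.0, 537.0, 242.0], [0.0, 0.0, 1.0]]
side [[0.977, -0.16, 0.143, 0.298], [-0.214, -0.683, 0.698, -0.641], [-0.014, -0.712, -0.702, 0.709], [0.0, 0.0, 0.0, 1.0]] [[449.0, 0.0, 309.0], [0.0, 449.0, 243.0], [0.0, 0.0, 1.0]]
{'clock': 0.1, 'q': [-1.096, 0.69, -0.195, 1.566, 0.157, 0.903, -0.215], 'qd': [-0.001, -0.002, -0.0, -0.003, 0.0, 0.001, -0.001], 'joint_torque': [-0.003, -52.85, -1.271, -15.384, -0.053, 0.002, 0.0], 'tool_pos': [0.266, 0.565, 0.238], 'eef_rot': [0.219, 0.976, -0.001, -0.0], 'contact_force': [-0.983, -0.707, 0.7], 'moment': [-0.065, -0.023, 0.015], 'finger_force': 0.0, 'opening': 0.997}
[[-0.904  0.427 -0.001]
 [ 0.427  0.904 -0.002]
 [-0.    -0.002 -1.   ]]
```

View pics/scene0.png

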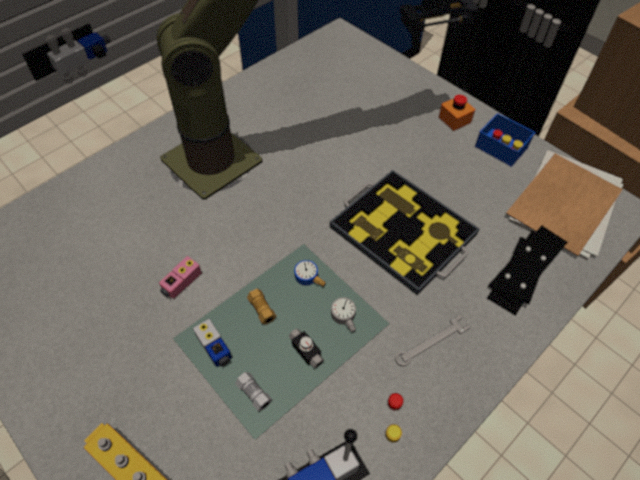

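View pics/side0.png

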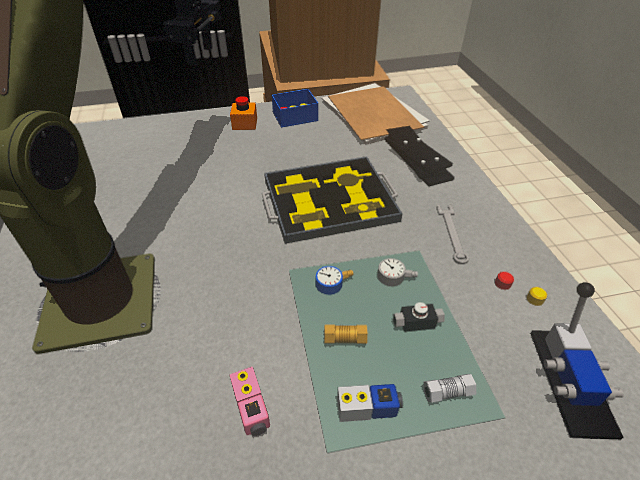

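The two views agree. In the scene image:
- Steel gauge at (343,310), against the blue look-alike at (306,272).
- Grey and blue valve at (212,342), against the pink one at (180,277).
- Throttle at (306,347).
- Silver coupling at (254,390), against the brass one at (261,306).
- Tray around (405,230).

Next are enlarged crops to confirm these and measure them.

```bash
python3 - <<'E'
from h import *
import pickle
I=pickle.load(open('side.pkl','rb'))[0][:,:,::-1]
a=cv2.resize(I[250:450,290:490],None,fx=3.0,fy=3.0,interpolation=cv2.INTER_CUBIC)
b=cv2.resize(I[150:245,260:410],None,fx=5,fy=5,interpolation=cv2.INTER_CUBIC)
cv2.imwrite('pics/parts.png',a);cv2.imwrite('pics/tray.png',b)
E
```

```text
(no output)
```

View pics/parts.png

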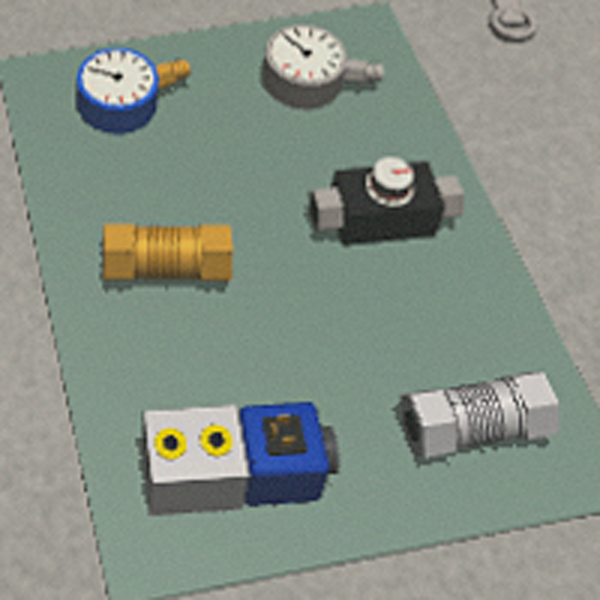

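View pics/tray.png

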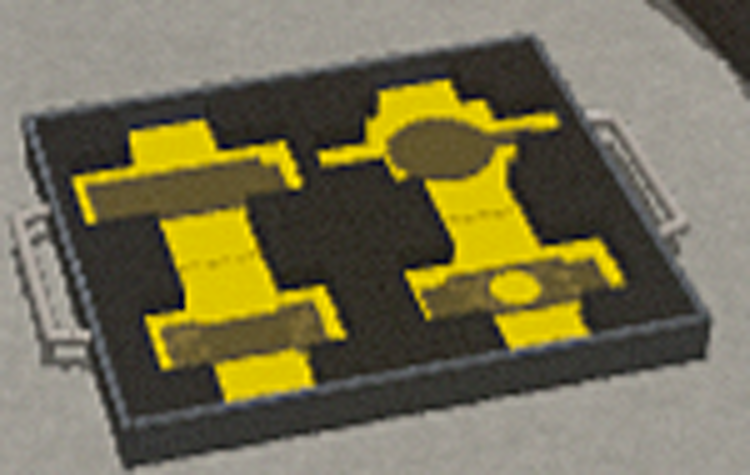

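Confirmed. Nests in the crop: solenoid top left, gauge top right, throttle bottom right, coupling bottom left. Next are coarse world positions.

```bash
python3 - <<'E'
from h import *
import pickle
_,K,D,T=pickle.load(open('side.pkl','rb'))
def P(px,z,s,o): return ray(np.array(px)/s+o,K,D,T,z)
pa=(290,250);ta=(260,150)
rim=P([(28,118),(537,38),(708,320),(125,425)],.026,5,ta);print('rim',rim.round(3)[:,:2].tolist(),'sides',np.linalg.norm(rim-np.roll(rim,-1,0),axis=1).round(3),'c',rim.mean(0).round(3))
sol=P([(85,200),(290,170)],.008,5,ta);print('sol nest ends',sol.round(3).tolist())
for n,px,z in [('gauge',[(306,53)],.031),('stem',[(382,71)],.017),('thr knob',[(394,172)],.051),('thr hex ends tops',[(315,188),(458,176)],.031),('coup top end corners',[(408,390),(452,388),(550,375)],.03),('sol top',[(145,411),(240,405),(320,403),(326,468),(244,478),(150,480)],.043),('airg',[(117,76)],.031),('airc',[(103,228),(230,228)],.035)]:
    print(n,P(px,z,3,pa)[:,:2].round(3).tolist())
E
```

```text
rim [[0.383, 0.311], [0.659, 0.319], [0.666, 0.082], [0.391, 0.074]] sides [0.276 0.238 0.275 0.237] c [0.525 0.197 0.026]
sol nest ends [[0.403, 0.26, 0.008], [0.51, 0.261, 0.008]]
gauge [[0.585, -0.075]]
stem [[0.635, -0.091]]
thr knob [[0.595, -0.196]]
thr hex ends tops [[0.552, -0.183], [0.641, -0.194]]
coup top end corners [[0.554, -0.321], [0.578, -0.325], [0.633, -0.33]]
sol top [[0.409, -0.308], [0.459, -0.316], [0.501, -0.324], [0.491, -0.359], [0.449, -0.355], [0.402, -0.345]]
airg [[0.456, -0.067]]
airc [[0.417, -0.185], [0.491, -0.202]]
```

```bash
python3 -m jog '[[[-0.0434,-0.0247,-0.0122,0,0,0],[-0.0434,-0.0247,-0.0122,0,0,0],[-0.0434,-0.0247,-0.0122,0,0,0],[-0.0434,-0.0247,-0.0122,0,0,0],[-0.0434,-0.0247,-0.0122,0,0,0],[-0.0434,-0.0247,-0.0122,0,0,0],[-0.0434,-0.0247,-0.0122,0,0,0],[-0.0434,-0.0247,-0.0122,0,0,0],[-0.0434,-0.0247,-0.0122,0,0,0],[0,0,0,0,0,-0.157],[0,0,0,0,0,-0.157],[0,0,0,0,0,-0.157]]]'
python3 - <<'E'
from h import *
import pickle
c=cam('wrist');pickle.dump(c,open('w1.pkl','wb'));cv2.imwrite('pics/w1.png',c[0][:,:,::-1]);s=get_state();print(np.round(s['tool_pos'],4),np.round(s['q'],2),R.from_quat(s['eef_rot']).as_matrix().round(3).tolist());print(c[3].round(3))
E
```

```text
clock: 1.6
tool_pos: [0.5248, 0.1972, 0.3481]
eef_rot: [-0.018, 1.0, -0.0, -0.0]
contact_force: [0.1, -0.4, -0.8]
opening: 0.999
finger_force: 0.0
[0.5248 0.1972 0.348 ] [-0.22  0.5  -0.36  1.6   0.19  1.08  0.98] [[-0.999, -0.04, -0.001], [-0.04, 0.999, -0.0], [0.001, -0.0, -1.0]]
[[-0.034  0.966  0.256  0.46 ]
 [ 0.999  0.034  0.007  0.196]
 [-0.002  0.256 -0.967  0.494]
 [ 0.     0.     0.     1.   ]]
```

View pics/w1.png

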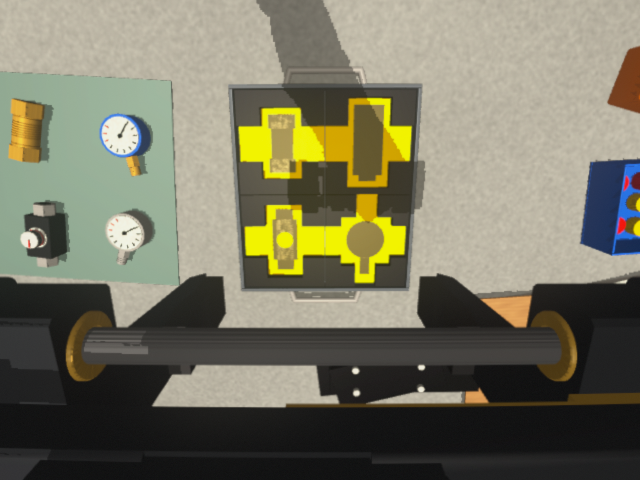

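The wrist view shows the tray clearly. Outline centres: coupling (281,144), solenoid (368,143), throttle disc (285,240), gauge disc (365,239). The steel gauge (125,233) and throttle (42,235) are also in view.

```bash
python3 - <<'E'
from h import *
import pickle
_,K,D,T=pickle.load(open('w1.pkl','rb'))
rim=ray([(230,86),(421,86),(409,290),(243,291)],K,D,T,.026);print(rim[:,:2].round(3).tolist(),rim.mean(0).round(4),np.linalg.norm(rim-np.roll(rim,-1,0),axis=1).round(3))
print('coup,sol,thr,gauge nests',ray([(281,144),(368.5,143),(285,240),(365,239)],K,D,T,.008)[:,:2].round(4).tolist())
print('air',ray([(122,135)],K,D,T,.031).round(3),'gauge',ray([(125,232)],K,D,T,.031).round(3),'stem',ray([(122,262)],K,D,T,.017).round(3),'knob',ray([(33,239)],K,D,T,.051).round(3))
E
```

```text
[[0.391, 0.079], [0.382, 0.318], [0.658, 0.33], [0.668, 0.089]] [0.5246 0.2042 0.026 ] [0.24  0.275 0.241 0.277]
coup,sol,thr,gauge nests [[0.4593, 0.1414], [0.4539, 0.2595], [0.5936, 0.1479], [0.588, 0.2636]]
air [[ 0.454 -0.062  0.031]] gauge [[ 0.584 -0.072  0.031]] stem [[ 0.633 -0.089  0.017]] knob [[ 0.592 -0.187  0.051]]
```

```bash
python3 - <<'E'
from h import *
import pickle
I,K,D,T=pickle.load(open('scene.pkl','rb'))
rim=ray([(393,172),(478,230),(418,290),(331,226)],K,D,T,.026);print(rim[:,:2].round(3).tolist(),rim.mean(0).round(4))
# yellow centroid (all pocket floors) in all three views
for n in('scene','side','w1'):
    I,K,D,T=pickle.load(open(n+'.pkl','rb'));h=cv2.cvtColor(I,cv2.COLOR_RGB2HSV)
    for nm,p in [('thr',(.592,.144)),('gauge',(.588,.26)),('coup',(.459,.138)),('sol',(.455,.256))]: print(n,nm,proj([(p[0],p[1],.008)],K,D,T).round(1).tolist())
I=pickle.load(open('scene.pkl','rb'))[0][:,:,::-1]
cv2.imwrite('pics/scr.png',cv2.resize(I[165:295,325:485],None,fx=4.5,fy=4.5,interpolation=cv2.INTER_CUBIC))
E
```

```text
[[0.389, 0.312], [0.66, 0.322], [0.668, 0.084], [0.404, 0.067]] [0.5301 0.1964 0.026 ]
scene thr [[408.7, 258.8]]
scene gauge [[437.9, 231.1]]
scene coup [[366.6, 227.7]]
scene sol [[396.8, 201.7]]
side thr [[362.3, 207.8]]
side gauge [[347.5, 179.8]]
side coup [[308.9, 217.8]]
side sol [[297.4, 188.1]]
w1 thr [[282.3, 238.9]]
w1 gauge [[362.5, 238.9]]
w1 coup [[278.5, 143.7]]
w1 sol [[365.9, 143.8]]
```

View pics/scr.png

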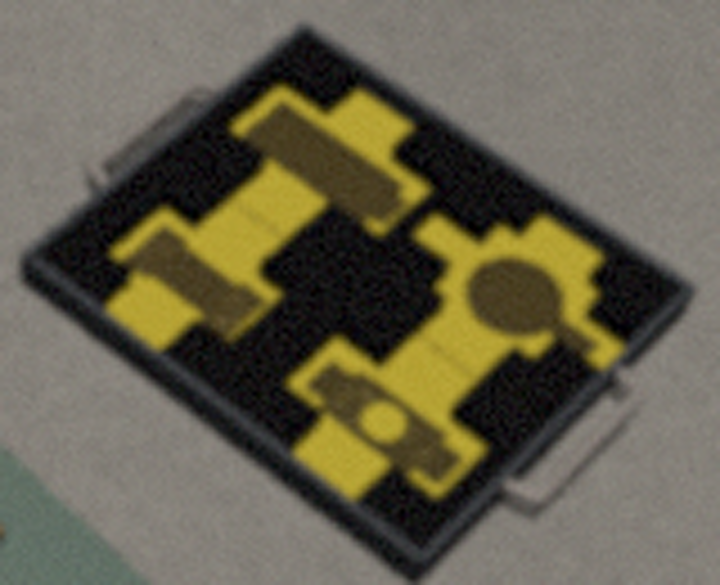

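All three views agree on the nests to within about 4 mm, and the pockets have 8 mm of play. First pick is the gauge, so I move to hover above it and check from close by.

```bash
python3 -m jog '[[[-0.007,-0.039,0.032,0,0,0],[-0.007,-0.039,0.032,0,0,0],[-0.007,-0.039,0.032,0,0,0],[-0.007,-0.039,0.032,0,0,0],[-0.007,-0.039,0.032,0,0,0],[-0.007,-0.039,0.032,0,0,0],[-0.007,-0.039,0.032,0,0,0],[0,0,0,0,0,0.185],[0,0,0,0,0,0.185],[0,0,0,0,0,0]]]'
cat > look.py <<'E'
import sys,pickle
from h import *
n=sys.argv[1]
c=cam('wrist');pickle.dump(c,open(n+'.pkl','wb'));I=c[0][:,:,::-1].copy()
s=get_state();print(np.round(s['tool_pos'],4),np.round(s['q'],2));M=R.from_quat(s['eef_rot']).as_matrix();print('theta',np.arctan2(-M[1,0],-M[0,0]).round(4),M[2].round(3))
for z in (.003,.031): print(z,proj([[*s['tool_pos'][:2],z]],*c[1:]).round(1))
cv2.imwrite(f'pics/{n}.png',I)
E
python3 look.py w2
```

```text
clock: 2.9
tool_pos: [0.5822, -0.0737, 0.1242]
eef_rot: [0.169, 0.986, -0.0, -0.0]
contact_force: [0.5, -0.4, 0.7]
opening: 1.002
finger_force: 0.0
[ 0.5822 -0.0737  0.1243] [ 0.15  0.8  -0.18  1.78  0.23  0.59  1.06]
theta -0.3373 [ 0.    -0.001 -1.   ]
0.003 [[320.  231.2]]
0.031 [[319.8 240.6]]
```

View pics/w2.png

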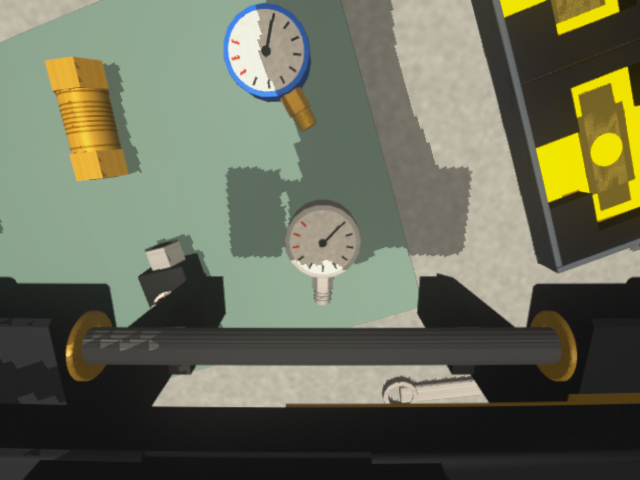

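The gauge is dead centre under the tool: dial at (323,241) against an expected (320,241), stem pointing along the tool x axis. Descend and grip.

```bash
python3 -m jog '[[[0,0,0.045,0,0,0],[0,0,0.045,0,0,0],[0,0,0.02,0,0,0],[0,0,0.008,0,0,0],[0,0,0,0,0,0],[0,0,0,0,0,0]]]' - 30; python3 -m jog '[[[0,0,0,0,0,0],[0,0,0,0,0,0],[0,0,0,0,0,0],[0,0,0,0,0,0],[0,0,0,0,0,0],[0,0,0,0,0,0]]]' 0.03 30
```

```text
clock: 3.7
tool_pos: [0.5833, -0.0739, 0.0078]
eef_rot: [0.169, 0.986, 0.0, 0.001]
contact_force: [-0.3, -0.0, -0.5]
opening: 1.001
finger_force: 0.0
clock: 4.45
tool_pos: [0.5824, -0.0737, 0.0066]
eef_rot: [0.169, 0.986, 0.0, 0.0]
contact_force: [-0.5, 0.0, 2.5]
opening: 0.618
finger_force: 30.0
```

```bash
python3 -m jog '[[[0,0,-0.03,0,0,0],[0,0,-0.05,0,0,0],[0,0,-0.04,0,0,0],[0,0,0,0,0,-0.186],[0,0,0,0,0,-0.186],[-0.003,0.0477,0,0,0,0],[-0.003,0.0477,0,0,0,0],[-0.003,0.0477,0,0,0,0],[-0.003,0.0477,0,0,0,0],[-0.003,0.0477,0,0,0,0],[-0.003,0.0477,0,0,0,0],[-0.001,0.0477,0,0,0,0]]]';python3 -m jog '[[[0,0,0.02,0,0,0],[0,0,0,0,0,0]]]'; python3 look.py w3; python3 - <<'E'
from h import *
c=cam('wrist')
for n,p in [('thr',(.594,.145)),('gauge',(.59,.261)),('coup',(.46,.139)),('sol',(.455,.257))]: print(n,proj([[*p,.008]],*c[1:]).round(1))
E
```

```text
clock: 5.95
tool_pos: [0.5901, 0.2615, 0.1258]
eef_rot: [-0.016, 1.0, -0.0, -0.0]
contact_force: [0.9, -0.2, -1.8]
opening: 0.618
finger_force: 30.0
clock: 6.2
tool_pos: [0.5888, 0.2586, 0.1042]
eef_rot: [-0.016, 1.0, -0.002, -0.002]
contact_force: [0.4, 0.0, -1.8]
opening: 0.618
finger_force: 30.0
[0.5899 0.2579 0.1052] [-0.37  0.89 -0.22  1.6   0.27  0.69  0.88]
theta 0.0307 [ 0.003 -0.003 -1.   ]
0.003 [[319.4 239.1]]
0.031 [[318.9 250. ]]
thr [[165.4 239.8]]
gauge [[324.4 239.3]]
coup [[139.9  36.8]]
sol [[325.   32.6]]
```

View pics/w3.png

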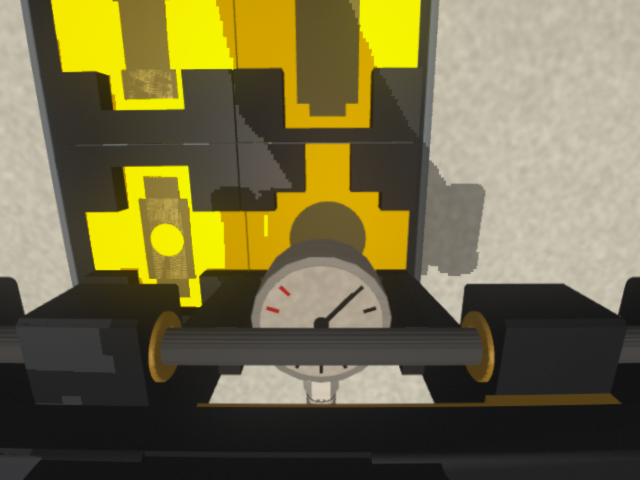

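The gauge is held level. Its nest disc is at about (328,240), so the target is y = 0.262. Lower it gently.

```bash
python3 -m jog '[[[0,0.004,0.03,0,0,0],[0,0,0.03,0,0,0],[0,0,0.02,0,0,0],[0,0,0.008,0,0,0],[0,0,0,0,0,0],[0,0,0,0,0,0]]]'
```

```text
clock: 7.05
tool_pos: [0.5912, 0.2649, 0.0196]
eef_rot: [-0.016, 1.0, 0.0, 0.001]
contact_force: [-0.3, 0.5, -1.4]
opening: 0.614
finger_force: 30.0
```

```bash
python3 -m jog '[[[0,-0.002,0.005,0,0,0],[0,0,0.003,0,0,0],[0,0,0,0,0,0],[0,0,0,0,0,0]]]'
```

```text
clock: 7.55
tool_pos: [0.5907, 0.2621, 0.0116]
eef_rot: [-0.016, 1.0, -0.0, 0.0]
contact_force: [-2.3, -1.3, 7.1]
opening: 0.615
finger_force: 30.0
```

```bash
python3 -m jog '[[[0,0,0,0,0,0],[0,0,0,0,0,0],[0,0,0,0,0,0],[0,0,-0.01,0,0,0],[0,0,-0.02,0,0,0],[0,0,-0.05,0,0,0],[0,0,-0.05,0,0,0],[0,0,0,0,0,0]]]' 0.07; python3 -m jog '[[[0.0023,-0.0504,0,0,0,0],[0.0023,-0.0504,0,0,0,0],[0.0023,-0.0504,0,0,0,0],[0.0023,-0.0504,0,0,0,0],[0.0023,-0.0504,0,0,0,0],[0.0023,-0.0504,0,0,0,0],[0.0023,-0.0504,0,0,0,0],[0.0023,-0.0504,0,0,0,0],[0.0023,-0.0504,0,0,0,0],[0,0,0,0,0,0.15],[0,0,0,0,0,0],[0,0,0,0,0,0]]]' 0.085; python3 look.py w4; python3 - <<'E'
from h import *
I=cam('side')[0][:,:,::-1]
a=I[150:250,250:420];cv2.imwrite('pics/s4.png',cv2.resize(a,None,fx=3,fy=3))
w=cv2.imread('pics/w4.png');b=np.zeros((300,800,3),np.uint8);b[:,:510]=cv2.resize(a,(510,300));b[:,510:]=0
cv2.imwrite('pics/c4.png',np.vstack([cv2.resize(w[:300],(640,300)),b[:,:640]]))
E
```

```text
clock: 8.55
tool_pos: [0.5935, 0.2643, 0.1465]
eef_rot: [-0.016, 1.0, 0.003, 0.005]
contact_force: [1.1, 0.5, 0.4]
opening: 0.794
finger_force: 0.0
clock: 10.05
tool_pos: [0.5844, -0.1901, 0.1405]
eef_rot: [0.057, 0.998, 0.0, -0.0]
contact_force: [-0.1, 0.3, -0.1]
opening: 0.963
finger_force: 0.0
[ 0.5845 -0.1901  0.1405] [ 0.4   0.81 -0.28  1.68  0.32  0.7   1.41]
theta -0.1138 [ 0.     0.001 -1.   ]
0.003 [[319.8 226.4]]
0.031 [[319.7 234.7]]
```

View pics/c4.png

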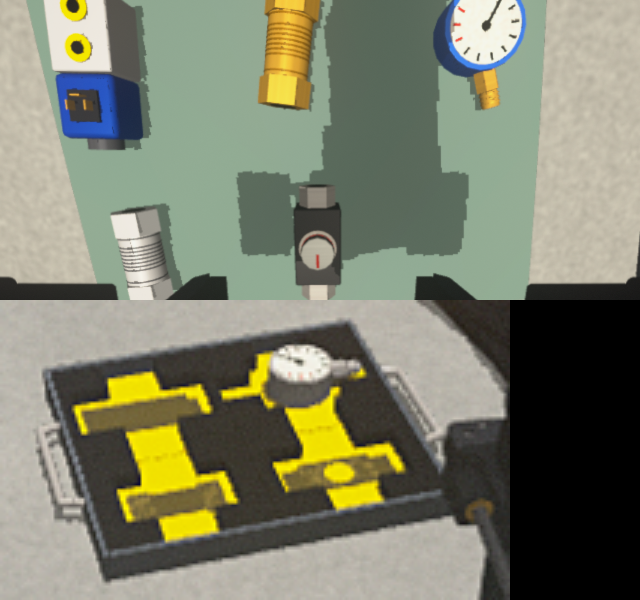

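The gauge sits in its nest. Below the tool, the throttle knob is at (318,250) against (320,242) expected, so I move 6 mm further out and pick it.

```bash
python3 -m jog '[[[-0.006,-0.001,0.045,0,0,0],[0,0,0.045,0,0,0],[0,0,0.03,0,0,0],[0,0,0.012,0,0,0],[0,0,0,0,0,0],[0,0,0,0,0,0]]]' 0.085; python3 -m jog '[[[0,0,0,0,0,0],[0,0,0,0,0,0],[0,0,0,0,0,0],[0,0,0,0,0,0],[0,0,0,0,0,0],[0,0,0,0,0,0],[0,0,0,0,0,0]]]' 0.02 35
```

```text
clock: 10.9
tool_pos: [0.5913, -0.1933, 0.0098]
eef_rot: [0.059, 0.998, -0.0, 0.001]
contact_force: [-0.1, -0.5, 0.4]
opening: 0.965
finger_force: 0.0
clock: 11.78
tool_pos: [0.5902, -0.1932, 0.0085]
eef_rot: [0.059, 0.998, -0.0, -0.0]
contact_force: [-0.6, -0.1, 0.1]
opening: 0.393
finger_force: 34.9
```

```bash
python3 -m jog '[[[0,0,-0.03,0,0,0],[0,0,-0.05,0,0,0],[0,0,-0.04,0,0,0],[0,0,0,0,0,-0.15],[-0.0023,0.0484,0,0,0,0],[-0.0023,0.0484,0,0,0,0],[-0.0023,0.0484,0,0,0,0],[-0.0023,0.0484,0,0,0,0],[-0.0023,0.0484,0,0,0,0],[-0.0023,0.0484,0,0,0,0],[-0.0023,0.0484,0,0,0,0]]]';python3 -m jog '[[[0,0,0.03,0,0,0],[0,0,0.03,0,0,0],[0,0,0.02,0,0,0],[0,0,0.012,0,0,0],[0,0,0,0,0,0],[0,0,0,0,0,0],[0,0,0,0,0,0]]]'
```

```text
clock: 13.15
tool_pos: [0.5943, 0.1471, 0.1275]
eef_rot: [-0.016, 1.0, -0.0, -0.001]
contact_force: [0.9, -0.6, -4.6]
opening: 0.391
finger_force: 34.9
clock: 14.02
tool_pos: [0.5961, 0.1461, 0.0375]
eef_rot: [-0.016, 1.0, 0.0, 0.001]
contact_force: [1.1, -0.4, -5.6]
opening: 0.396
finger_force: 34.9
```

```bash
python3 -m jog '[[[0.001,0,0.012,0,0,0],[0,0,0.007,0,0,0],[0,0,0.003,0,0,0],[0,0,0.002,0,0,0],[0,0,0,0,0,0],[0,0,0,0,0,0]]]'
```

```text
clock: 14.78
tool_pos: [0.5939, 0.1458, 0.0135]
eef_rot: [-0.016, 1.0, -0.0, -0.0]
contact_force: [-4.1, -1.8, 5.8]
opening: 0.399
finger_force: 34.9
```

```bash
python3 -m jog '[[[0,0,0,0,0,0],[0,0,0,0,0,0],[0,0,0,0,0,0],[0,0,-0.01,0,0,0],[0,0,-0.02,0,0,0],[0,0,-0.05,0,0,0],[0,0,-0.05,0,0,0],[0,0,0,0,0,0]]]' 0.06; python3 -m jog '[[[0.0017,-0.0481,0,0,0,0],[0.0017,-0.0481,0,0,0,0],[0.0017,-0.0481,0,0,0,0],[0.0017,-0.0481,0,0,0,0],[0.0017,-0.0481,0,0,0,0],[0.0017,-0.0481,0,0,0,0],[0.0017,-0.0481,0,0,0,0],[0.0017,-0.0481,0,0,0,0],[0.0017,-0.0481,0,0,0,0],[0.0017,-0.0481,0,0,0,0],[0,0,0,0,0,0.185],[0,0,0,0,0,0]]]' 0.085; python3 look.py w5; python3 - <<'E'
from h import *
I=cam('side')[0][:,:,::-1]
a=I[150:250,250:420]
w=cv2.imread('pics/w5.png');b=np.zeros((290,640,3),np.uint8);b[:,:493]=cv2.resize(a,(493,290))
cv2.imwrite('pics/c5.png',np.vstack([w[:310],b]))
E
```

```text
clock: 15.78
tool_pos: [0.5975, 0.147, 0.1481]
eef_rot: [-0.016, 1.0, 0.002, 0.005]
contact_force: [0.7, 0.3, -0.2]
opening: 0.679
finger_force: 0.0
clock: 17.27
tool_pos: [0.5924, -0.3354, 0.1423]
eef_rot: [0.076, 0.997, 0.0, -0.0]
contact_force: [-0.0, 0.3, -0.5]
opening: 0.965
finger_force: 0.0
[ 0.5928 -0.3345  0.1423] [ 0.6   0.89 -0.31  1.46  0.32  0.85  1.61]
theta -0.1486 [ 0.001  0.001 -1.   ]
0.003 [[321.  226.2]]
0.031 [[321.  234.5]]
```

View pics/c5.png

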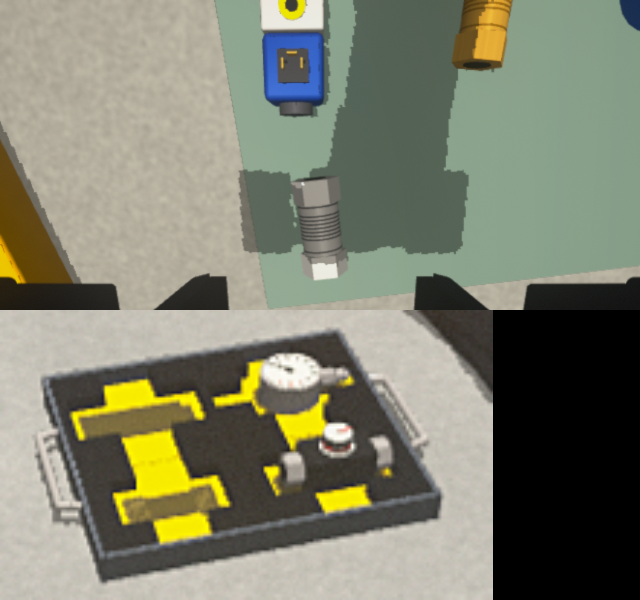

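```bash
python3 - <<'E'
from h import *
import pickle
_,K,D,T=pickle.load(open('w5.pkl','rb'))
for z in(.019,.035): print(z,ray([(318,179),(325,278),(318,205),(324,252)],K,D,T,z)[:,:2].round(4).tolist())
E
```

```text
0.019 [[0.552, -0.3306], [0.633, -0.3373], [0.5719, -0.3337], [0.6106, -0.3348]]
0.035 [[0.5506, -0.3302], [0.6268, -0.3366], [0.5693, -0.3331], [0.6057, -0.3342]]
```

The throttle sits in its nest. The coupling ends give a length of 76 mm (matches), centre (0.589, -0.334), yaw about -0.09.

```bash
python3 -m jog '[[[0.0035,0,0.045,0,0,-0.06],[0,0,0.045,0,0,0],[0,0,0.03,0,0,0],[0,0,0.014,0,0,0],[0,0,0,0,0,0],[0,0,0,0,0,0]]]' 0.085; python3 -m jog '[[[0,0,0,0,0,0],[0,0,0,0,0,0],[0,0,0,0,0,0],[0,0,0,0,0,0],[0,0,0,0,0,0],[0,0,0,0,0,0],[0,0,0,0,0,0]]]' 0.018 35
```

```text
clock: 18.12
tool_pos: [0.5906, -0.335, 0.01]
eef_rot: [0.046, 0.999, -0.0, 0.001]
contact_force: [-0.1, -0.6, -0.3]
opening: 0.967
finger_force: 0.0
clock: 19.0
tool_pos: [0.5894, -0.335, 0.0084]
eef_rot: [0.046, 0.999, -0.0, -0.0]
contact_force: [-0.1, 0.0, 0.5]
opening: 0.345
finger_force: 34.5
```

```bash
python3 -m jog '[[[0,0,-0.03,0,0,0],[0,0,-0.05,0,0,0],[0,0,-0.045,0,0,0],[0,0,0,0,0,-0.127]]]'; python3 -m jog '[[[0.0113,0.0479,0,0,0,0],[0.0113,0.0479,0,0,0,0],[0.0113,0.0479,0,0,0,0],[0.0113,0.0479,0,0,0,0],[0.0113,0.0479,0,0,0,0],[0.0113,0.0479,0,0,0,0],[0.0113,0.0479,0,0,0,0],[0.0113,0.0479,0,0,0,0],[0.0113,0.0479,0,0,0,0],[0.0113,0.0479,0,0,0,0],[0,0,0,0,0,0],[0,0,0,0,0,0]]]'; python3 -m jog '[[[0,0,0.03,0,0,0],[0,0,0.03,0,0,0],[0,0,0.025,0,0,0],[0,0,0.012,0,0,0],[0,0,0,0,0,0],[0,0,0,0,0,0],[0,0,0,0,0,0]]]'
```

```text
clock: 19.5
tool_pos: [0.5919, -0.3356, 0.1375]
eef_rot: [-0.019, 1.0, -0.002, 0.003]
contact_force: [0.6, -0.1, -3.8]
opening: 0.342
finger_force: 34.5
clock: 21.0
tool_pos: [0.4599, 0.1395, 0.1333]
eef_rot: [-0.017, 1.0, -0.0, -0.0]
contact_force: [-0.1, -0.7, -3.3]
opening: 0.344
finger_force: 34.6
clock: 21.88
tool_pos: [0.4607, 0.1401, 0.0373]
eef_rot: [-0.017, 1.0, 0.0, 0.001]
contact_force: [-0.2, 0.7, -3.7]
opening: 0.345
finger_force: 34.6
```

Target is z = 0.0134.

```bash
python3 -m jog '[[[0,0,0.012,0,0,0],[0,0,0.007,0,0,0],[0,0,0.003,0,0,0],[0,0,0.002,0,0,0],[0,0,0,0,0,0],[0,0,0,0,0,0]]]'
```

```text
clock: 22.62
tool_pos: [0.4598, 0.14, 0.0133]
eef_rot: [-0.017, 1.0, -0.0, 0.0]
contact_force: [-1.6, -0.3, 7.6]
opening: 0.341
finger_force: 34.6
```

```bash
python3 -m jog '[[[0,0,0,0,0,0],[0,0,0,0,0,0],[0,0,0,0,0,0],[0,0,-0.01,0,0,0],[0,0,-0.02,0,0,0],[0,0,-0.05,0,0,0],[0,0,-0.05,0,0,0],[0,0,0,0,0,0]]]' 0.056; python3 -m jog '[[[0.0021,-0.0475,0,0,0,0],[0.0021,-0.0475,0,0,0,0],[0.0021,-0.0475,0,0,0,0],[0.0021,-0.0475,0,0,0,0],[0.0021,-0.0475,0,0,0,0],[0.0021,-0.0475,0,0,0,0],[0.0021,-0.0475,0,0,0,0],[0.0021,-0.0475,0,0,0,0],[0.0021,-0.0475,0,0,0,0],[0.0021,-0.0475,0,0,0,0],[0,0,0,0,0,0.185],[0,0,0,0,0,0]]]' 0.085; python3 look.py w6; python3 - <<'E'
from h import *
I=cam('side')[0][:,:,::-1]
a=I[150:250,250:420]
w=cv2.imread('pics/w6.png');b=np.zeros((290,640,3),np.uint8);b[:,:493]=cv2.resize(a,(493,290))
cv2.imwrite('pics/c6.png',np.vstack([w[:310],b]))
E
```

```text
clock: 23.62
tool_pos: [0.4621, 0.1406, 0.146]
eef_rot: [-0.017, 1.0, 0.001, 0.003]
contact_force: [-1.2, 0.4, -0.2]
opening: 0.637
finger_force: 0.0
clock: 25.12
tool_pos: [0.4545, -0.3354, 0.1415]
eef_rot: [0.075, 0.997, 0.0, -0.001]
contact_force: [0.6, 0.6, -0.7]
opening: 0.969
finger_force: 0.0
[ 0.455  -0.3347  0.1417] [ 0.75  0.76 -0.34  1.83  0.4   0.62  1.59]
theta -0.1467 [ 0.002  0.001 -1.   ]
0.003 [[320.7 226.7]]
0.031 [[320.7 234.9]]
```

View pics/c6.png

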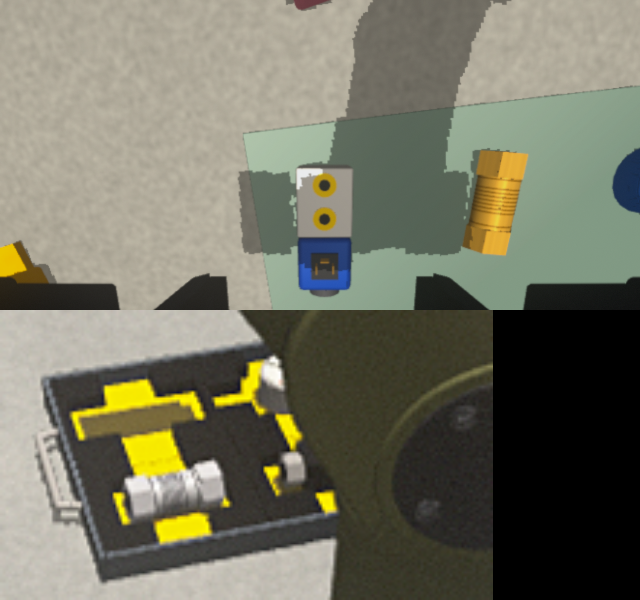

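The coupling sits in its nest. The valve lies straight under the tool, with top edges at rows 167 to 290 and the seam at (325,238).

```bash
python3 - <<'E'
from h import *
import pickle
_,K,D,T=pickle.load(open('w6.pkl','rb'))
print(ray([(324,167),(325,238),(325,288),(325,296)],K,D,T,.043)[:,:2].round(4).tolist(), 'stub',ray([(324,296)],K,D,T,.025)[:,:2].round(4), 'sides',ray([(297,200),(352,200)],K,D,T,.043)[:,:2].round(4).tolist())
E
```

```text
[[0.4044, -0.3247], [0.4547, -0.3314], [0.4934, -0.3372], [0.4999, -0.3382]] stub [[ 0.5078 -0.34  ]] sides [[0.4242, -0.3469], [0.43, -0.3085]]
```

```bash
python3 -m jog '[[[0,0.003,0.045,0,0,0],[0,0,0.045,0,0,0],[0,0,0.03,0,0,0],[0,0,0.0135,0,0,0],[0,0,0,0,0,0],[0,0,0,0,0,0]]]' 0.085; python3 -m jog '[[[0,0,0,0,0,0],[0,0,0,0,0,0],[0,0,0,0,0,0],[0,0,0,0,0,0],[0,0,0,0,0,0],[0,0,0,0,0,0],[0,0,0,0,0,0]]]' 0.025 45
```

```text
clock: 25.98
tool_pos: [0.4566, -0.3327, 0.0101]
eef_rot: [0.075, 0.997, -0.0, 0.001]
contact_force: [0.6, -0.3, 0.1]
opening: 0.961
finger_force: 0.0
clock: 26.85
tool_pos: [0.4558, -0.3326, 0.009]
eef_rot: [0.075, 0.997, -0.0, 0.0]
contact_force: [-0.2, -0.6, 1.1]
opening: 0.448
finger_force: 45.0
```

```bash
python3 -m jog '[[[0,0,-0.03,0,0,0],[0,0,-0.05,0,0,0],[0,0,-0.045,0,0,0],[0,0,0,0,0,-0.185]]]'; python3 -m jog '[[[-0.0017,0.0491,0,0,0,0],[-0.0017,0.0491,0,0,0,0],[-0.0017,0.0491,0,0,0,0],[-0.0017,0.0491,0,0,0,0],[-0.0017,0.0491,0,0,0,0],[-0.0017,0.0491,0,0,0,0],[-0.0017,0.0491,0,0,0,0],[-0.0017,0.0491,0,0,0,0],[-0.0017,0.0491,0,0,0,0],[-0.0017,0.0491,0,0,0,0],[-0.0017,0.0491,0,0,0,0],[-0.0017,0.0491,0,0,0,0]]]'; python3 -m jog '[[[0,0,0,0,0,0],[0,0,0,0,0,0],[0,0,0.03,0,0,0],[0,0,0.03,0,0,0],[0,0,0.025,0,0,0],[0,0,0.012,0,0,0],[0,0,0,0,0,0],[0,0,0,0,0,0],[0,0,0,0,0,0]]]'
```

```text
clock: 27.35
tool_pos: [0.4575, -0.3332, 0.1369]
eef_rot: [-0.019, 1.0, -0.002, 0.002]
contact_force: [0.3, 0.1, -5.1]
opening: 0.448
finger_force: 45.0
clock: 28.85
tool_pos: [0.4552, 0.2584, 0.1334]
eef_rot: [-0.017, 1.0, -0.0, -0.001]
contact_force: [1.1, -0.1, -4.7]
opening: 0.454
finger_force: 45.0
clock: 29.98
tool_pos: [0.4567, 0.2573, 0.0379]
eef_rot: [-0.017, 1.0, 0.0, 0.001]
contact_force: [0.3, -0.4, -4.7]
opening: 0.452
finger_force: 45.0
```

Target is z = 0.0135 to 0.014.

```bash
python3 -m jog '[[[0,0,0.012,0,0,0],[0,0,0.007,0,0,0],[0,0,0.003,0,0,0],[0,0,0.002,0,0,0],[0,0,0,0,0,0],[0,0,0,0,0,0]]]'
```

```text
clock: 30.72
tool_pos: [0.4558, 0.2569, 0.014]
eef_rot: [-0.017, 1.0, -0.0, 0.0]
contact_force: [-2.2, -1.1, 7.0]
opening: 0.45
finger_force: 45.0
```

Down and in contact. Release, retreat up and aside toward the robot's right, and check.

```bash
python3 -m jog '[[[0,0,0,0,0,0],[0,0,0,0,0,0],[0,0,0,0,0,0],[0,0,-0.01,0,0,0],[0,0,-0.02,0,0,0],[0,0,-0.05,0,0,0],[0,0,-0.05,0,0,0],[0,0,-0.05,0,0,0],[0,0,-0.05,0,0,0],[0.0,-0.03,0,0,0,0],[0.0,-0.03,0,0,0,0],[0,0,0,0,0,0]]]' 0.065; python3 look.py w7; python3 - <<'E'
from h import *
I=cam('side')[0][:,:,::-1]
a=I[150:300,250:490]
w=cv2.imread('pics/w7.png');b=np.zeros((290,640,3),np.uint8);b[:,:464]=cv2.resize(a,(464,290))
cv2.imwrite('pics/c7.png',np.vstack([w[:310],b]))
c=cam('wrist')
for n,p,z in [('thr knob',(.594,.146),.056),('gauge',(.59,.262),.036),('coup',(.46,.14),.04),('sol',(.455,.257),.048)]: print(n,proj([[*p,z]],*c[1:]).round(0))
E
```

```text
clock: 32.22
tool_pos: [0.4581, 0.1943, 0.2436]
eef_rot: [-0.015, 1.0, -0.001, 0.0]
contact_force: [-0.3, 0.2, -0.3]
opening: 0.735
finger_force: 0.0
[0.4582 0.1965 0.2435] [-0.31  0.53 -0.29  1.93  0.22  0.71  0.87]
theta 0.0324 [-0.  0. -1.]
0.003 [[322.7 205.5]]
0.031 [[322.7 210. ]]
thr knob [[268. 337.]]
gauge [[373. 328.]]
coup [[263. 211.]]
sol [[380. 212.]]
```

View pics/c7.png

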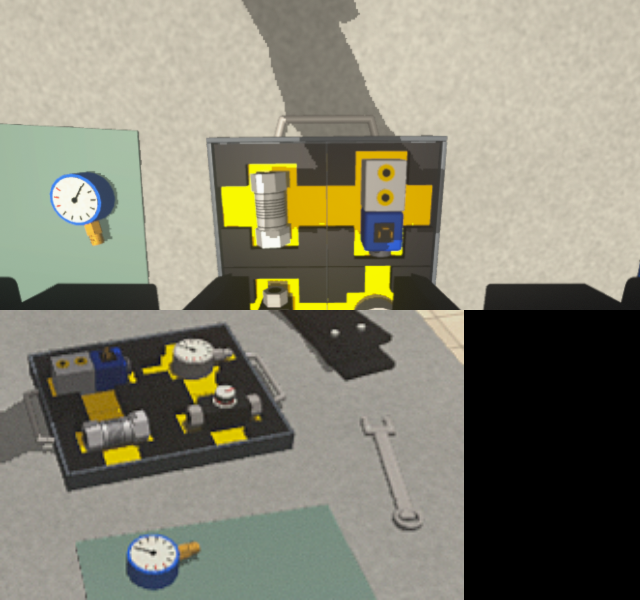

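All four parts lie flat inside their pockets, with margin visible around each. The blue gauge is still on the mat, and the brass coupling was not touched. Handing in.

```bash
python3 -m jog '[[[0,0,-0.02,0,0,0],[0,0,0,0,0,0],[0,0,0,0,0,0]]]'; python3 -c "from plant import *; print(finish_job())"
```

```text
clock: 32.75
tool_pos: [0.4578, 0.1977, 0.2626]
eef_rot: [-0.018, 1.0, 0.0, -0.0]
contact_force: [-0.6, 0.7, -0.1]
opening: 0.738
finger_force: 0.0
the job is handed in; nothing more can be done
None
```

All four hydraulic parts were set down flat in their own nests, the blue gauge and brass coupling were left where they lay, and the job was handed in at 32.8 s; the hand-in call returned no verdict.

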